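# Clip a round mirror into a sunburst frame

### The job

Pick up the round mirror by the wooden block on its back and fit it into the sunburst frame on the plywood board: push its rim against the spring clip, lower it past the two hooks and let it back gently under them, so that it lies flat on its three rests, bears on both hooks and the clip, and cannot rock. Handle the glass gently, without jamming it hard against the clip's stop or the frame, leave the things standing around alone, and let go at the end.

Things in the scene. Friction and masses are not known exactly. Their poses are not given: they have to be found in the camera images.
- mirror: Round mirror lying face down, 110 mm diameter, 8 mm thick, 0.2 to 0.4 kg. In the middle of its grey back a wooden block 28 x 28 mm, 32 mm tall, sides parallel to the mirror's x and y, is its grip. Origin: centre of the glass underside, z up; back at 8 mm, block's top at 40 mm. Starts on a fixed cork slab 130 x 130 x 25 mm.
- board: Fixed plywood board 240 x 200 mm (x, y), 12 mm thick, origin under its centre, z up. A brass sunburst frame lies on it, square to it; the frame's centre C is on the board's x axis, -14 to +14 mm along x from the board's centre: not measured, to be felt or seen. Home, the mirror is centred on C on three slippery rests, underside 22 mm above the table. Ring 78 mm radius, 8 mm high.
- hooks_mark (a point): Point on the board's top 39 mm to -x of its centre, between the frame's two rigid hooks, hook_left (+y) and hook_right (-y). They stand at 135 degrees either side of board +x as seen from C, 16 mm wide, each with an upright inner face square to the radius 55 mm from C, and a lip, 33 to 37 mm above the table, reaching 4 mm further in, to 51 mm from C. Slippery (friction 0.2).
- clip_mark (a point): Point on the board's top 52 mm to +x of its centre. The spring clip is near it: slippery upright plate 24 mm wide, 24 to 58 mm above the table, flat face (clip_face) at rest 52 mm from C on the +x side. It slides to +x up to 11 mm, to a hard stop. Spring: 1.8 N to start, 1.2 N more per mm.
- clip_housing (a point): Point on the board's top 90 mm to +x of its centre, at the clip's dark housing, 36 mm wide, 79 to 101 mm from C, up to 46 mm above the table. Clip pushed back 3 mm (5.4 N): mirror home. At least 8.7 mm (12.2 N): the mirror can pass down inside the lips. 11 mm (15 N): hard stop.
- jar: Clear jar with orange lid, 70 mm diameter, about 110 mm tall, origin under its centre: bystander.
- bottle: White plastic bottle, 56 mm diameter, 150 mm tall, origin under its centre: bystander.
- tile: White ceramic tile 75 x 150 x 9 mm, lying, origin under its centre: bystander.
Things that resemble listed ones, but are neither listed nor needed, are in the scene too. Of the things like the mirror, leave any that is pink or purple; of the rest the larger one is meant.

How it is judged:
On the way, in this order (a step that is already met when the one before it is completed fails the run):
1. the mirror is held by the gripper, clear above the table (height (world z) of mirror above 0.045 m and contact force between the fingers and mirror above 1 N), for 0.2 s.
2. the mirror is pushed against the spring clip, by its grip (contact force between mirror and clip_face above 7 N and contact force between the fingers and mirror above 1 N), for 0.1 s.
At the end, for the whole second after the job is handed in: The mirror lies at rest and level (within 0.025 rad) on the frame's rests (its underside 20 to 23.5 mm above the table), within 3 mm of the board's x axis, pressed by the spring clip (over 3.5 N) against both hooks (over 0.5 N each), and released (height (world z) of mirror between 0.02 and 0.0235 m and angle between mirror's own z axis and vertical below 0.025 rad and y of mirror in the frame of board between -0.003 and 0.003 m and contact force between mirror and hook_left above 0.5 N and contact force between mirror and hook_right above 0.5 N and contact force between mirror and clip_face above 3.5 N and linear speed of mirror below 0.01 m/s and angular speed of mirror below 0.05 rad/s); the robot touches nothing.
It fails at once if the mirror is jammed against the spring clip with more than 18 N (contact force between mirror and clip_face above 18 N).
It fails at once if the mirror presses on the board and all that is on it with more than 40 N in all (contact force between mirror and board above 40 N).
It fails at once if the mirror is tipped past 45 degrees (angle between mirror's own z axis and vertical above 0.79 rad).
It fails at once if the jar, bottle or tile is moved more than 20 mm (distance of any of jar, bottle, tile from where it was at the start of the episode above 0.02 m).
It also fails if it takes over 72 s, if anything falls off the work surface, if the arm or the gripper's body presses on something with over 40 N, if the wrist force passes 120 N, or if a joint passes its speed limit or range.

### The arm

A 7-joint arm with a two-finger parallel gripper is mounted at the origin on the work surface. World frame = base frame: x ahead of the robot, y to its left, z up, the work surface at z = 0. Lengths are in m, angles in rad, forces in N, time in s.
With the tool pointing down it reaches from about 0.35 to 0.9 m from the base axis. Payload 8.1 kg.
Tool frame: the origin (TCP) lies midway between the tips of the shut fingers; the grasp point (between the pads) lies 19 mm behind it; z points along the fingers, y is the line along which they close (so a half turn about z gives the same grasp; the last joint's range is limited). The gripper opens to 92 mm and grips with 3 to 60 N. Pads are 19 mm wide; open, the fingers measure 130 mm over their backs; the gripper's body (75 mm by 190 mm) begins 47 mm behind the grasp point.
Start: joints at [-1.282, 0.434, 0.025, 1.573, -0.012, 1.134, -0.075], TCP at [0.239, 0.578, 0.227] pointing down, gripper open.
Joint ranges: [-2.62, 2.62], [-0.44, 2.09], [-1.27, 1.32], [0.08, 2.57], [-1.32, 4.46], [0.12, 2], [-2.74, 2.74]. Speed limits (rad/s): [2.22, 2.22, 3.01, 3.01, 3.14, 3.14, 3.14].

### API

Orientations are given as a rotation vector (axis times angle).
In Python, from cell import arm gives the robot as it stands.
- The arm moves only by the tool carry_out, never from a script. Its arguments are lists of equal length, an entry for each row: "claw": the finger opening in cm, from 0 to 9.18; "delta_pos": the shift along the tool's x, y, z in cm, a list of three; "angular": the turn, a rotation vector about the tool's x, y, z in rad, a list of three. In form: {"claw": [claw, ...], "delta_pos": [[dx, dy, dz], ...], "angular": [[ax, ay, az], ...]}. A call has 1 to 20 rows; each row shifts and turns the commanded pose from where the row before left it, along the tool's axes as they then stand; what a row does not reach is not made up. A row lasts 1/10 s, in which the tool goes at most 50 mm and 8.59 degrees, less where a joint would pass 70% of its speed; a pose out of reach is approached as far as the arm can. A call with a gripper value outside its range is refused whole. The fingers move at their own pace and stop on an object; "force" is the grip in N (left out, the last holds). Time passes only in rows, so rows that do not move let the fingers close. It gives the time, the measured TCP pose, the force, the opening and the grip force at its end, in the units of the state.
- arm.observe(): the state, without advancing time (a new reading comes with each control period).
- arm.get_image(name): name is "scene" or "side" or "wrist"; returns a dict with "frame" (400x640x3 uint8, red, green, blue), "mtx" (3x3 intrinsics, pixels), "dist" ([k1, k2, p1, p2, k3] as OpenCV has them; the pictures are not rectified), "T" (4x4, takes a point from camera to world coordinates). Camera axes: x right, y down, z forward; pixel columns grow to the right and rows downward; lengths in m; the calibration is good to about 2 mm. A picture is of the moment at which its call begins. There is no depth.
- arm.sign_off(): hands the job in; it is judged then, once.
Trained networks look in a picture, given as the dict that the camera call returned (one of the last four; its "shot" number tells which), for a name from the list of things; names that differ only in an ending like _2 or _b are one class to them, and where a whole thing is asked for, a point or a joint stands for the part that bears it (a point fixed in the world has none). Each returns a list of dicts, best first, with "conf" (0 to 1); they miss things now and then, are a little off and sometimes report something else, mostly with a low value. They report only what shows in the picture. A call takes as long as a camera call. They do not tell look-alikes from the thing itself.
- arm.look_for(label, picture): "centre" ([column, row] as shares, 0 to 1, of the picture: columns of its width, rows of its height, amid what is visible of it).
- arm.trace(label, picture): "region" (400x640 bool, what is visible of it) and "centre" ([column, row] as shares, 0 to 1, of the picture: columns of its width, rows of its height, amid what is visible of it).
- arm.place_of(label, picture): "centre" ([column, row] as shares, 0 to 1, of the picture: columns of its width, rows of its height: a listed point, or the origin of a listed thing).
The state is a dict: "clock": time; "joints": joint angles; "dq": joint speeds; "joint_efforts": joint torques, N m; "position": TCP position; "ee_rot": TCP orientation; "force": force on the tool from outside, world axes, zero at the start; "ft_torque": the same for the moment, N m; "width": opening from 0.0 (shut) to 1.0 (fully open); "gripper_force": force on a finger pad.
Only numpy, scipy, OpenCV 4.12 (cv2) and the standard library are available. Lean on these libraries where they do the work, as an engineer would, in place of code of your own. Each camera call takes 0.05 s, during which the arm holds its last target. There are 200 camera calls.

## Working session

There is one attempt and no reset: what is moved stays moved. The work goes in short steps, Python scripts to look and compute and a tool call to move; the robot and the scene stay as the last step left them, time stands still between calls to the robot, and variables do not carry over. Pictures are saved under pics/ and viewed, at most 10 in all, crops included, and the job is handed in when it is done.

Besides the shell and the picture viewer there is one more tool, called after ">>>" as a command line: name --argument value ..., lists and objects as JSON in quotes. carry_out: Moves the arm, as the interface text tells. Its arguments: {"type":"object","properties":{"claw":{"type":"array","items":{"type":"number"}},"delta_pos":{"type":"array","items":{"type":"array","items":{"type":"number"}}},"angular":{"type":"array","items":{"type":"array","items":{"type":"number"}}},"force":{"type":"number"}},"required":["claw","delta_pos","angular"]}

```bash
mkdir -p pics; ls; cat > h.py <<'E'
import numpy as np,cv2
from cell import arm
def ray(p,uv):
    u=cv2.undistortPoints(np.array([[uv]],float),np.array(p['mtx']),np.array(p['dist']))[0,0]
    T=np.array(p['T']);d=T[:3,:3]@np.array([u[0],u[1],1]);return T[:3,3],d
def at_z(p,uv,z):
    o,d=ray(p,uv);return o+d*(z-o[2])/d[2]
def proj(p,X):
    T=np.linalg.inv(np.array(p['T']));X=np.atleast_2d(X)
    r=cv2.projectPoints(X.astype(float),cv2.Rodrigues(T[:3,:3])[0],T[:3,3],np.array(p['mtx']),np.array(p['dist']))[0]
    return r[:,0]
def px(c): return [c[0]*640,c[1]*400]
def save(n,im): cv2.imwrite('pics/'+n,cv2.cvtColor(np.ascontiguousarray(im),cv2.COLOR_RGB2BGR))
E
python3 - <<'E'
from h import *
print(arm.observe())
z=dict(mirror=.0,board=0,hooks_mark=.012,clip_mark=.012,clip_housing=.012,jar=0,bottle=0,tile=0)
z['mirror']=.025
ims=[]
for n in ['scene','side']:
    p=arm.get_image(n);ims.append(p['frame'])
    for l in z:
        for r in arm.place_of(l,p)[:4]:
            print(n,l,round(r['conf'],2),np.round(px(r['centre'])),np.round(at_z(p,px(r['centre']),z[l]),3))
    save(n+'0.png',p['frame'])
E
```

```text
pics
{'clock': 0.0, 'joints': array([-1.28161494,  0.4351919 ,  0.02499344,  1.5741059 , -0.01159581,
        1.13400953, -0.07509023]), 'dq': array([-0.00200967,  0.00044129,  0.000241  ,  0.00127375,  0.00120377,
       -0.00092153, -0.00016678]), 'joint_efforts': array([ 1.58648472e-04, -6.67870831e+01,  9.84844677e-01, -3.14451027e+01,
       -6.06913283e-02,  4.31149034e-02,  1.78792420e-04]), 'position': array([0.23851472, 0.57713636, 0.22596113]), 'ee_rot': array([-6.11569014e-01, -3.08133432e+00,  2.45380250e-03]), 'force': array([ 0.08832397,  0.07870731, -0.48752648]), 'ft_torque': array([ 0.00468303,  0.01962708, -0.00196399]), 'gripper_force': 0.0, 'width': 0.9994151138227017}
scene mirror 0.82 [188. 222.] [ 0.415 -0.257  0.025]
scene mirror 0.81 [317. 212.] [ 0.591 -0.062  0.025]
scene mirror 0.81 [186. 296.] [ 0.571 -0.382  0.025]
scene mirror 0.67 [244. 230.] [ 0.518 -0.201  0.025]
scene board 0.71 [376. 152.] [0.528 0.246 0.   ]
scene hooks_mark 0.65 [365. 143.] [0.492 0.248 0.012]
scene clip_mark 0.59 [399. 157.] [0.594 0.25  0.012]
scene bottle 0.6 [343. 289.] [ 0.75  -0.177  0.   ]
scene tile 0.71 [442. 203.] [0.762 0.167 0.   ]
side mirror 0.94 [234. 277.] [ 0.387 -0.269  0.025]
side mirror 0.61 [301. 245.] [ 0.521 -0.205  0.025]
side mirror 0.61 [327. 317.] [ 0.543 -0.384  0.025]
side mirror 0.57 [317. 204.] [ 0.576 -0.082  0.025]
side board 0.89 [287. 145.] [0.537 0.233 0.   ]
side board 0.28 [366. 153.] [0.755 0.156 0.   ]
side hooks_mark 0.81 [272. 140.] [0.495 0.243 0.012]
side clip_mark 0.65 [306. 135.] [0.597 0.258 0.012]
side clip_housing 0.6 [317. 138.] [0.627 0.236 0.012]
side jar 0.83 [382. 195.] [ 0.746 -0.038  0.   ]
side bottle 0.79 [400. 232.] [ 0.748 -0.173  0.   ]
side tile 0.75 [367. 147.] [0.765 0.184 0.   ]
```

View pics/scene0.png

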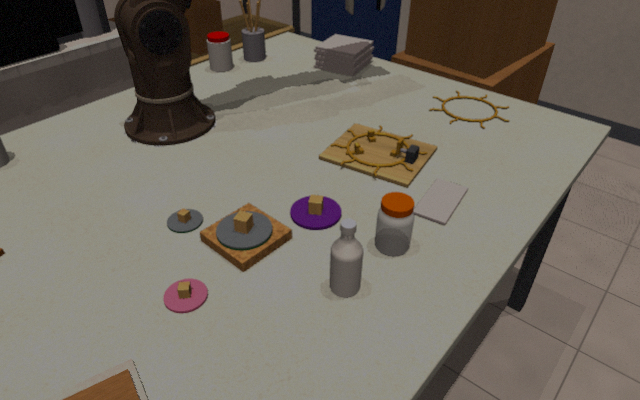

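View pics/side0.png

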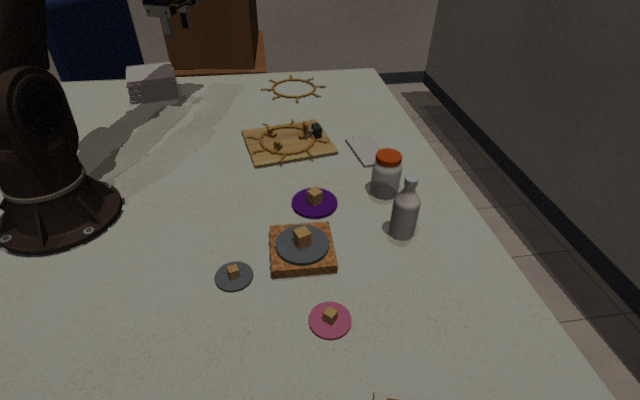

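The scene shows four mirror-like things: small grey (188,222), grey on cork (244,230), purple (317,212) and pink (186,296). Pink and purple are ruled out. Of the two grey ones, the one on cork is larger, so it is the one meant. I'll confirm that in a crop. The board is at about (378,152), with its hooks at the left and the dark housing at (412,153).

```bash
cat >> h.py <<'E'
from scipy.spatial.transform import Rotation as R
def plan(xyz,yaw=None):
    """delta in tool frame (cm) and turn about tool z so that tool y axis points at angle yaw (mod pi)"""
    s=arm.observe();r=R.from_rotvec(s['ee_rot']).as_matrix()
    print('pos',np.round(s['position'],4),'clock',round(s['clock'],2),'toolx',np.round(r[:,0],4),'tooly',np.round(r[:,1],4),'toolz',np.round(r[:,2],4))
    print('F',np.round(s['force'],2),'w',round(s['width']*9.18,3),'gf',round(s['gripper_force'],1),'j7',np.round(s['joints'],2)[-1])
    print('delta cm',np.round(r.T@(np.array(xyz)-s['position'])*100,2))
    if yaw is not None:
        a=np.arctan2(r[1,1],r[0,1]);d=(yaw-a+np.pi/2)%np.pi-np.pi/2
        print('turn about tool z',round(-d,4))
E
python3 - <<'E'
from h import *
p=arm.get_image('scene');save('crop.png',cv2.resize(p['frame'][180:320,150:360],None,fx=3.5,fy=3.5,interpolation=cv2.INTER_CUBIC))
w=arm.get_image('wrist');T=np.array(w['T']);print(np.round(T,3),w['mtx'])
plan([.53,.24,.30],0)
E
```

```text
[[ 0.382  0.882  0.275  0.164]
 [ 0.924 -0.364 -0.114  0.61 ]
 [-0.     0.298 -0.955  0.384]
 [ 0.     0.     0.     1.   ]] [[311.5536305    0.         319.21199738]
 [  0.         311.5536305  194.26869131]
 [  0.           0.           1.        ]]
pos [0.2387 0.5776 0.2268] clock 1.0 toolx [-0.9242  0.3819 -0.    ] tooly [3.819e-01 9.242e-01 1.000e-04] toolz [ 0.e+00  1.e-04 -1.e+00]
F [-0.19 -0.28  0.18] w 9.167 gf 0.0 j7 -0.08
delta cm [-39.82 -20.08  -7.32]
turn about tool z 1.1789
```

View pics/crop.png

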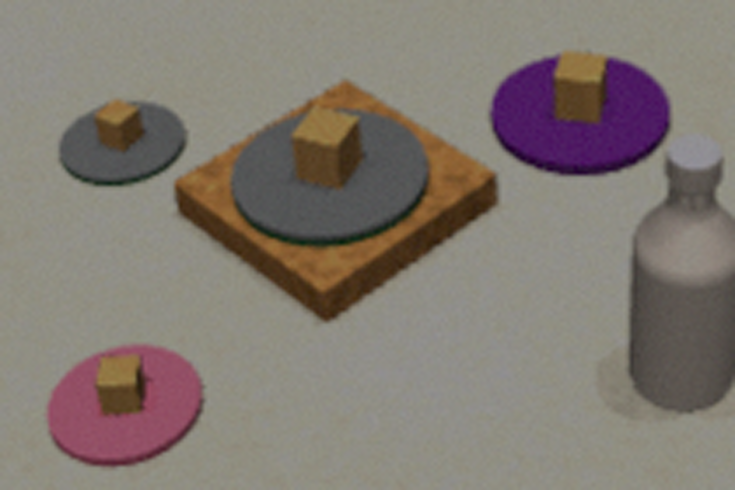

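The crop confirms it. The larger grey mirror with its wooden block is the one on the cork slab, and the smaller grey one at left is the look-alike. Next I'll go over the board for a wrist view.

>>> carry_out --claw '[9.1,9.1,9.1,9.1,9.1,9.1,9.1,9.1,9.1,9.1,9.1,9.1]' --delta_pos '[[-3.5,-2,-0.2],[-3.5,-2,-0.2],[-3.5,-2,-0.2],[-3.5,-2,-0.2],[-3.5,-2,-0.2],[-3.5,-2,-0.2],[-3.5,-2,-0.2],[-3.5,-2,-0.2],[-3.5,-2,-0.2],[-3.5,-2,-0.2],[0,0,0],[0,0,0]]' --angular '[[0,0,0],[0,0,0],[0,0,0],[0,0,0],[0,0,0],[0,0,0],[0,0,0],[0,0,0],[0,0,0],[0,0,0],[0,0,0],[0,0,0]]'

```text
clock: 2.2
position: [0.4863, 0.2583, 0.2468]
ee_rot: [0.616, 3.081, 0.0]
force: [-1.2, 1.0, -0.7]
width: 0.991
gripper_force: 0.0
```

```bash
python3 - <<'E'
from h import *
w=arm.get_image('wrist');np.save('w1.npy',w,allow_pickle=True)
save('wrist1.png',w['frame'])
for l,z in dict(board=0,hooks_mark=.012,clip_mark=.012,clip_housing=.012).items():
    for r in arm.place_of(l,w)[:2]: print(l,round(r['conf'],2),np.round(px(r['centre']),1),np.round(at_z(w,px(r['centre']),z),4))
plan([.52,-.2,.25],0)
E
```

```text
board 0.75 [321.4 200.2] [0.5367 0.2417 0.    ]
hooks_mark 0.76 [308.1 181. ] [0.502  0.2372 0.012 ]
clip_mark 0.9 [343.7 232.2] [0.5874 0.2537 0.012 ]
clip_housing 0.75 [356.8 254.3] [0.626  0.2584 0.012 ]
pos [0.485  0.2604 0.2467] clock 2.45 toolx [-9.251e-01  3.798e-01  4.000e-04] tooly [3.798e-01 9.251e-01 2.000e-04] toolz [-3.e-04  3.e-04 -1.e+00]
F [-0.7   0.02 -0.11] w 9.116 gf 0.0 j7 0.65
delta cm [-20.72 -41.26  -0.35]
turn about tool z 1.1812
```

View pics/wrist1.png

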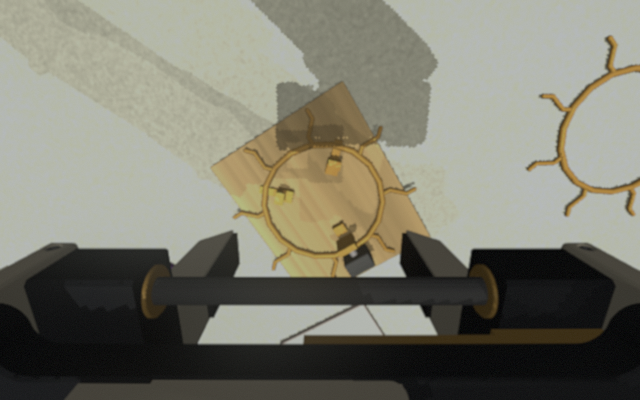

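Wrist view: board corners at (212,167), (345,82) and about (432,235). The ring centre is near (323,201), hooks at (334,163) and (284,193), clip at (342,230), housing at (358,262). Next I'll fit the ring and the board outline.

```bash
cat > fit.py <<'E'
from h import *
from scipy.optimize import least_squares,minimize
w=np.load('w1.npy',allow_pickle=True).item()
arm_p=arm.get_image('wrist')
r=arm.trace('board',arm_p)[0];m=r['region'].astype(np.uint8);print('conf',r['conf'],m.sum())
m=cv2.morphologyEx(m,cv2.MORPH_CLOSE,np.ones((9,9)))
c=max(cv2.findContours(m,cv2.RETR_EXTERNAL,cv2.CHAIN_APPROX_NONE)[0],key=len)[:,0]
X=np.array([at_z(arm_p,q.astype(float),.012)[:2] for q in c])
def res(v):
    c,s=np.cos(v[2]),np.sin(v[2]);d=(X-v[:2])@np.array([[c,-s],[s,c]])
    q=np.abs(d)-[.12,.10];return np.linalg.norm(np.maximum(q,0),axis=1)+np.minimum(q.max(1),0)
f=least_squares(res,[.537,.243,.18],loss='cauchy',f_scale=.0015);print('board',np.round(f.x,4),'inl',np.mean(abs(res(f.x))<.003),len(X))
# ring
hsv=cv2.cvtColor(arm_p['frame'],cv2.COLOR_RGB2LAB).astype(float);g=cv2.GaussianBlur(hsv,(0,0),1.0)
t=np.linspace(0,2*np.pi,240,endpoint=False)
def samp(v,rad,z=.020):
    P=np.c_[v[0]+rad*np.cos(t),v[1]+rad*np.sin(t),0*t+z];q=proj(arm_p,P).astype(np.float32)
    ok=q[:,1]<245
    return np.array([cv2.remap(np.ascontiguousarray(g[:,:,k],dtype=np.float32),q[:,0].copy(),q[:,1].copy(),1)[:,0] for k in range(3)])[:,ok]
best=[]
for dx in np.arange(-.02,.0201,.001):
  for dy in np.arange(-.02,.0201,.001):
    v=f.x[:2]+[dx,dy];a=samp(v,.078);i=samp(v,.070);o=samp(v,.086)
    if a.shape==i.shape==o.shape or 1:
        best.append((np.mean(a[0])-.5*np.mean(i[0])-.5*np.mean(o[0]),*v))
best.sort();print(np.round(best[:4],4))
u=np.array([np.cos(f.x[2]),np.sin(f.x[2])]);d=np.array(best[0][1:])-f.x[:2];print('offset along x,y',d@u,d@[-u[1],u[0]])
E
python3 fit.py
```

```text
conf 0.61 24388
board [0.5392 0.2445 0.1615] inl 0.6895973154362416 596
[[-14.8556   0.5362   0.2485]
 [-14.4987   0.5372   0.2485]
 [-14.3803   0.5362   0.2495]
 [-14.308    0.5352   0.2485]]
offset along x,y -0.0023178713099864254 0.004430290350568694
```

>>> carry_out --claw '[9.1,9.1,9.1,9.1,9.1]' --delta_pos '[[3,0.5,-1],[3,0.5,-1],[3,0.5,-1],[0,0,0],[0,0,0]]' --angular '[[0,0,0],[0,0,0],[0,0,0],[0,0,0],[0,0,0]]'

```text
clock: 3.05
position: [0.4079, 0.308, 0.277]
ee_rot: [0.608, 3.082, 0.001]
force: [0.8, -0.3, -0.1]
width: 0.994
gripper_force: 0.0
```

```bash
sed -i 's/<245/<300/' fit.py; cat >> fit.py <<'E'
im=cv2.resize(arm_p['frame'],None,fx=3,fy=3,interpolation=cv2.INTER_CUBIC)
def draw(P,col): cv2.polylines(im,[np.round(proj(arm_p,P)*3+1).astype(int)],True,col,1)
b=best[0]
draw(np.c_[b[1]+.078*np.cos(t),b[2]+.078*np.sin(t),0*t+.02],(255,0,0))
c,s=np.cos(f.x[2]),np.sin(f.x[2]);K=np.array([[.12,.1],[-.12,.1],[-.12,-.1],[.12,-.1]])@np.array([[c,s],[-s,c]])+f.x[:2]
draw(np.c_[K,0*K[:,:1]+.012],(0,0,255))
q=proj(arm_p,[*f.x[:2],.012])[0]*3;x,y=int(q[0]),int(q[1]);save('fit.png',im[max(0,y-290):y+290,max(0,x-380):x+380])
E
python3 fit.py
```

```text
conf 0.74 15192
board [0.5379 0.2447 0.1607] inl 0.5431578947368421 475
[[-18.3659   0.5329   0.2457]
 [-18.3528   0.5329   0.2467]
 [-18.1017   0.5319   0.2457]
 [-18.0584   0.5319   0.2467]]
offset along x,y -0.004775492039659149 0.0017873655975071821
```

View pics/fit.png

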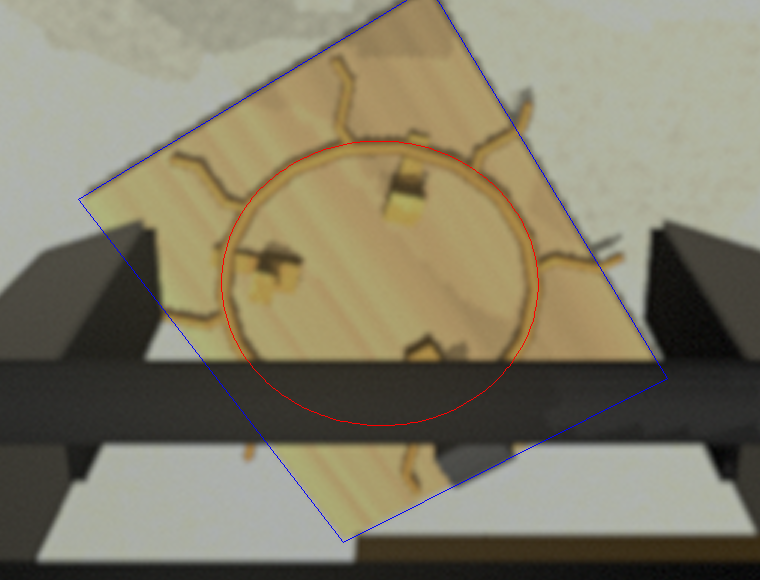

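The fit gives the board at (0.538, 0.245) with yaw 0.16. The ring centre is about 4 mm to −x of the board centre, which feel will refine. Now for the mirror.

```bash
python3 -c "
from h import *
plan([.52,-.15,.26],0.0)"
```

```text
pos [0.4088 0.3068 0.2765] clock 3.15 toolx [-9.239e-01  3.826e-01 -4.000e-04] tooly [ 3.826e-01  9.239e-01 -4.000e-04] toolz [ 2.e-04 -5.e-04 -1.e+00]
F [0.81 0.48 0.26] w 9.087 gf 0.0 j7 0.46
delta cm [-27.75 -37.95   1.67]
turn about tool z 1.1782
```

>>> carry_out --claw '[9.1,9.1,9.1,9.1,9.1,9.1,9.1,9.1,9.1,9.1,9.1,9.1,9.1,9.1,9.1,9.1,9.1,9.1,9.1,9.1]' --delta_pos '[[-2.8,-3.8,0.2],[-2.8,-3.8,0.2],[-2.8,-3.8,0.2],[-2.8,-3.8,0.2],[-2.8,-3.8,0.2],[-2.8,-3.8,0.2],[-2.8,-3.8,0.2],[-2.8,-3.8,0.2],[-2.8,-3.8,0.2],[-2.8,-3.8,0.2],[0,0,0],[0,0,0],[0,0,0],[0,0,0],[0,0,0],[0,0,0],[0,0,0],[0,0,0],[0,0,0],[0,0,0]]' --angular '[[0,0,0],[0,0,0],[0,0,0],[0,0,0],[0,0,0],[0,0,0],[0,0,0],[0,0,0],[0,0,0],[0,0,0],[0,0,0.147],[0,0,0.147],[0,0,0.147],[0,0,0.147],[0,0,0.147],[0,0,0.147],[0,0,0.147],[0,0,0.147],[0,0,0],[0,0,0]]'

```text
clock: 5.15
position: [0.5218, -0.1515, 0.2564]
ee_rot: [2.214, 2.228, -0.001]
force: [0.6, -0.1, 0.1]
width: 0.99
gripper_force: 0.0
```

```bash
python3 - <<'E'
from h import *
w=arm.get_image('wrist')
rs=arm.place_of('mirror',w)
for r in rs[:4]: print(round(r['conf'],2),np.round(px(r['centre']),1),np.round(at_z(w,px(r['centre']),.025),4))
plan([.52,-.203,.2],0)
save('wrist2.png',w['frame'])
np.save('w2.npy',w,allow_pickle=True)
E
```

```text
0.95 [323.8 199.8] [ 0.5276 -0.1984  0.025 ]
0.78 [221.8 220.5] [ 0.391  -0.2286  0.025 ]
0.74 [335.4 301.5] [ 0.5464 -0.3553  0.025 ]
0.61 [363.   77.2] [ 0.5719 -0.0469  0.025 ]
pos [ 0.5219 -0.1512  0.2566] clock 5.25 toolx [-5.7e-03  1.0e+00 -2.0e-04] tooly [ 1.0e+00  5.7e-03 -2.0e-04] toolz [-2.e-04 -2.e-04 -1.e+00]
F [ 0.07  0.73 -0.78] w 9.087 gf 0.0 j7 0.42
delta cm [-5.18 -0.22  5.66]
turn about tool z 0.0057
```

View pics/wrist2.png

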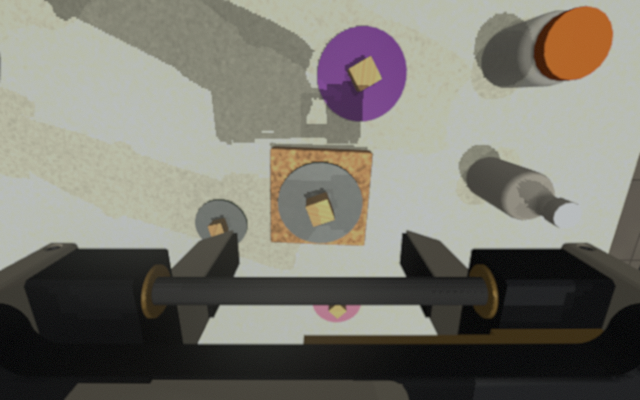

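Wrist view 2: the target mirror is at (320,202), its block's lit top at (320,211), slightly turned. I'll fit the block top.

```bash
python3 - <<'E'
from h import *
w=np.load('w2.npy',allow_pickle=True).item();f=w['frame']
hsv=cv2.cvtColor(f,cv2.COLOR_RGB2HSV)
S=cv2.resize(f,None,fx=6,fy=6,interpolation=cv2.INTER_CUBIC);h=cv2.cvtColor(S,cv2.COLOR_RGB2HSV)
m=((h[:,:,1]>70)&(h[:,:,2]>150)).astype(np.uint8);z=np.zeros_like(m);z[6*180:6*235,6*295:6*345]=1;m=cv2.morphologyEx(m*z,cv2.MORPH_OPEN,np.ones((7,7)))
n,l,st,c=cv2.connectedComponentsWithStats(m);i=1+st[1:,4].argmax();print(st[i],c[i]/6)
q=np.argwhere(l==i)[:,::-1]/6.
P=np.array([at_z(w,a,.065)[:2] for a in q[::5]])
r=cv2.minAreaRect((P*1000).astype(np.float32));print(r,'mean',P.mean(0))
print(np.round(cv2.boxPoints(r),1))
g=cv2.cvtColor(f,cv2.COLOR_RGB2LAB)
# glass disc: low saturation gray circle
d=((hsv[:,:,1]<60)&(hsv[:,:,2]<150)).astype(np.uint8);z=np.zeros_like(d);z[150:245,272:370]=1
q=np.argwhere(d*z>0)[:,::-1];P=np.array([at_z(w,a.astype(float),.033)[:2] for a in q]);(print('circ',cv2.minEnclosingCircle((P*1000).astype(np.float32)),len(q)))
E
```

```text
[ 1836  1200   168   159 17336] [320.10007114 213.22565759]
((522.7120361328125, -202.12814331054688), (27.43536376953125, 27.305383682250977), 20.45069694519043) mean [ 0.52275428 -0.20204553]
[[ 505.1 -194.1]
 [ 514.6 -219.7]
 [ 540.3 -210.1]
 [ 530.8 -184.5]]
circ ((535.2569580078125, -187.52484130859375), 73.45484161376953) 4640
```

>>> carry_out --claw '[7,7,7,7,7,7,7,7,7,7,7,7]' --delta_pos '[[-2.6,0.05,0],[-2.5,0,0],[0,0,3],[0,0,3],[0,0,3],[0,0,3],[0,0,3],[0,0,2],[0,0,2],[0,0,0],[0,0,0],[0,0,0]]' --angular '[[0,0,0],[0,0,0],[0,0,-0.12],[0,0,-0.12],[0,0,-0.11],[0,0,0],[0,0,0],[0,0,0],[0,0,0],[0,0,0],[0,0,0],[0,0,0]]'

```text
clock: 6.45
position: [0.5233, -0.2022, 0.0679]
ee_rot: [1.795, 2.576, 0.001]
force: [0.7, 1.0, 0.5]
width: 0.762
gripper_force: 0.0
```

```bash
python3 -c "
from h import *
plan([.5227,-.2021,.037],.357)"
```

```text
pos [ 0.5233 -0.2022  0.0679] clock 6.45 toolx [-3.462e-01  9.382e-01 -9.000e-04] tooly [0.9382 0.3462 0.0014] toolz [ 1.7e-03 -4.0e-04 -1.0e+00]
F [0.73 0.99 0.51] w 6.996 gf 0.0 j7 0.99
delta cm [ 0.04 -0.06  3.09]
turn about tool z -0.0035
```

>>> carry_out --claw '[7,7,7,7,2,2,2,2,2,2,2,2]' --delta_pos '[[0,0,1.2],[0,0,1.2],[0,0,0.7],[0,0,0],[0,0,0],[0,0,0],[0,0,0],[0,0,0],[0,0,0],[0,0,0],[0,0,0],[0,0,0]]' --angular '[[0,0,0],[0,0,0],[0,0,0],[0,0,0],[0,0,0],[0,0,0],[0,0,0],[0,0,0],[0,0,0],[0,0,0],[0,0,0],[0,0,0]]' --force 40

```text
clock: 7.65
position: [0.5226, -0.2018, 0.0358]
ee_rot: [1.797, 2.577, 0.0]
force: [-0.1, -0.2, 2.4]
width: 0.301
gripper_force: 40.0
```

>>> carry_out --claw '[2,2,2,2,2,2,2]' --delta_pos '[[0,0,-1],[0,0,-3],[0,0,-4],[0,0,-4],[0,0,-3],[0,0,0],[0,0,0]]' --angular '[[0,0,0],[0,0,0],[0,0,0],[0,0,0],[0,0,0],[0,0,0],[0,0,0]]'

```text
clock: 8.35
position: [0.5226, -0.2016, 0.1861]
ee_rot: [1.796, 2.577, 0.001]
force: [-1.0, 0.3, -2.6]
width: 0.301
gripper_force: 40.0
```

```bash
python3 -c "
from h import *
plan([.536,.2455,.165],.161)"
```

```text
pos [ 0.5226 -0.2016  0.1861] clock 8.35 toolx [-3.458e-01  9.383e-01 -1.000e-04] tooly [0.9383 0.3458 0.001 ] toolz [ 1.e-03  2.e-04 -1.e+00]
F [-1.04  0.28 -2.63] w 2.767 gf 40.0 j7 0.89
delta cm [41.49 16.72  2.12]
turn about tool z 0.1921
```

>>> carry_out --claw '[2,2,2,2,2,2,2,2,2,2,2,2,2,2,2,2,2]' --delta_pos '[[2,1,0],[3.5,1.4,0],[4,1.6,0],[4,1.6,0],[4,1.6,0],[4,1.6,0],[4,1.6,0],[4,1.6,0],[4,1.6,0],[4,1.6,0],[3,1,0],[1,0.5,0],[0,0,0.5],[0,0,0.5],[0,0,0],[0,0,0],[0,0,0]]' --angular '[[0,0,0],[0,0,0],[0,0,0],[0,0,0],[0,0,0],[0,0,0],[0,0,0],[0,0,0],[0,0,0],[0,0,0],[0,0,0],[0,0,0],[0,0,0.1],[0,0,0.09],[0,0,0],[0,0,0],[0,0,0]]'

```text
clock: 10.05
position: [0.5358, 0.2448, 0.1755]
ee_rot: [-2.032, -2.396, 0.001]
force: [0.4, -0.1, -2.8]
width: 0.304
gripper_force: 40.0
```

```bash
python3 - <<'E'
from h import *
plan([.536,.2455,.06],.161)
w=arm.get_image('side');s=arm.get_image('scene')
for n,p in (('side',w),('scene',s)):
  for l,z in dict(board=0,hooks_mark=.012,clip_mark=.012,clip_housing=.012).items():
    for r in arm.place_of(l,p)[:1]: print(n,l,round(r['conf'],2),np.round(px(r['centre']),1),np.round(at_z(p,px(r['centre']),z),4))
c=proj(w,[.536,.245,.02])[0].astype(int);S=w['frame'][c[1]-65:c[1]+45,c[0]-70:c[0]+70]
save('side3.png',cv2.resize(S,None,fx=5,fy=5,interpolation=cv2.INTER_CUBIC))
E
```

```text
pos [0.5358 0.2448 0.1755] clock 10.05 toolx [-1.636e-01  9.865e-01 -3.000e-04] tooly [ 9.865e-01  1.636e-01 -5.000e-04] toolz [-4.e-04 -4.e-04 -1.e+00]
F [ 0.41 -0.14 -2.75] w 2.792 gf 40.0 j7 -0.09
delta cm [ 0.07  0.03 11.55]
turn about tool z 0.0033
side board 0.84 [286.9 145.3] [0.5362 0.2287 0.    ]
side hooks_mark 0.73 [273.1 136.4] [0.4992 0.265  0.012 ]
side clip_mark 0.93 [306.3 135.2] [0.5978 0.2583 0.012 ]
side clip_housing 0.62 [318.  136.6] [0.6312 0.2453 0.012 ]
scene board 0.76 [377.  154.1] [0.5357 0.2418 0.    ]
scene hooks_mark 0.64 [365.7 148. ] [0.5073 0.2305 0.012 ]
scene clip_mark 0.59 [402.1 154.6] [0.5951 0.2641 0.012 ]
scene clip_housing 0.93 [412.7 159.9] [0.6281 0.2601 0.012 ]
```

View pics/side3.png

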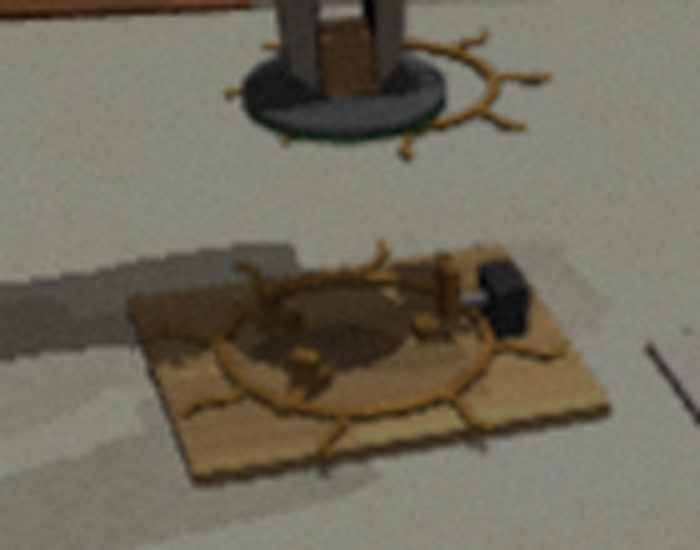

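The mirror hangs level in the grip, with the board and its clip below it. I'll shift to −x, lower to above lip height and then feel for the clip.

>>> carry_out --claw '[2,2,2,2,2,2,2,2,2]' --delta_pos '[[0.05,-1,0],[0,0,3],[0,0,3],[0,0,3],[0,0,2],[0,0,1],[0,0,0.3],[0,0,0],[0,0,0]]' --angular '[[0,0,0],[0,0,0],[0,0,0],[0,0,0],[0,0,0],[0,0,0],[0,0,0],[0,0,0],[0,0,0]]'

```text
clock: 11.45
position: [0.5266, 0.2446, 0.0538]
ee_rot: [2.033, 2.394, 0.003]
force: [-0.0, 0.5, -1.4]
width: 0.301
gripper_force: 40.0
```

>>> carry_out --claw '[2,2,2,2,2]' --delta_pos '[[0,0.2,0],[0,0.1,0],[0,0.1,0],[0,0,0],[0,0,0]]' --angular '[[0,0,0],[0,0,0],[0,0,0],[0,0,0],[0,0,0]]'

```text
clock: 11.95
position: [0.5299, 0.2449, 0.0528]
ee_rot: [2.033, 2.395, 0.0]
force: [0.5, 0.2, -2.7]
width: 0.3
gripper_force: 40.0
```

```bash
cat > st.py <<'E'
from h import *
def st():
    s=arm.observe();b=np.array([.538,.2447]);a=.161;Q=np.array([[np.cos(a),np.sin(a)],[-np.sin(a),np.cos(a)]])
    print('t',round(s['clock'],2),'tcp in board mm',np.round(Q@(s['position'][:2]-b)*1e3,2),'z',round(s['position'][2]*1e3,2),'F board',np.round(Q@s['force'][:2],2),round(s['force'][2],2),'M',np.round(Q@s['ft_torque'][:2],2),round(s['ft_torque'][2],2))
for i in range(3): st(); arm.get_image('side') if i<2 else 0
E
python3 st.py
```

```text
t 11.95 tcp in board mm [-7.97  1.48] z 52.76 F board [0.51 0.16] -2.72 M [-0.11  0.08] -0.02
t 12.0 tcp in board mm [-8.01  1.49] z 52.74 F board [ 0.1  -0.04] -3.6 M [-0.1  0. ] 0.03
t 12.05 tcp in board mm [-8.05  1.48] z 52.7 F board [1.05 0.17] -2.84 M [0.   0.08] -0.01
```

>>> carry_out --claw '[2,2,2,2,2,2]' --delta_pos '[[0,0.1,0],[0,0.1,0],[0,0.1,0],[0,0.1,0],[0,0,0],[0,0,0]]' --angular '[[0,0,0],[0,0,0],[0,0,0],[0,0,0],[0,0,0],[0,0,0]]'

```text
clock: 12.65
position: [0.5334, 0.2454, 0.0526]
ee_rot: [-2.033, -2.394, 0.001]
force: [-2.0, -2.2, -2.4]
width: 0.305
gripper_force: 40.0
```

```bash
python3 st.py
```

```text
t 12.65 tcp in board mm [-4.43  1.42] z 52.57 F board [-2.35 -1.85] -2.43 M [-0.05  0.52] 0.01
t 12.7 tcp in board mm [-4.42  1.51] z 52.56 F board [-1.34  0.31] -2.24 M [-0.03  0.51] 0.02
t 12.75 tcp in board mm [-4.41  1.48] z 52.57 F board [-1.03  0.42] -2.89 M [-0.07  0.59] 0.05
```

Contact with the clip at TCP x about −4.4 mm. Now I'll push on in small steps.

>>> carry_out --claw '[2,2,2,2,2,2,2]' --delta_pos '[[0,0.1,0],[0,0.1,0],[0,0.1,0],[0,0.1,0],[0,0.1,0],[0,0,0],[0,0,0]]' --angular '[[0,0,0],[0,0,0],[0,0,0],[0,0,0],[0,0,0],[0,0,0],[0,0,0]]'

```text
clock: 13.45
position: [0.5374, 0.2461, 0.0524]
ee_rot: [-2.032, -2.394, 0.003]
force: [-5.7, -1.5, -0.2]
width: 0.299
gripper_force: 40.0
```

```bash
python3 st.py
```

```text
t 13.45 tcp in board mm [-0.31  1.52] z 52.37 F board [-5.82 -0.6 ] -0.18 M [-0.14  1.56] 0.03
t 13.5 tcp in board mm [-0.28  1.5 ] z 52.39 F board [-7.1   0.31] -0.38 M [-0.05  1.52] -0.02
t 13.55 tcp in board mm [-0.31  1.55] z 52.37 F board [-6.57 -0.29] -0.24 M [-0.08  1.57] -0.02
```

>>> carry_out --claw '[2,2,2,2,2,2,2]' --delta_pos '[[0,0.1,0],[0,0.1,0],[0,0.1,0],[0,0.1,0],[0,0.1,0],[0,0,0],[0,0,0]]' --angular '[[0,0,0],[0,0,0],[0,0,0],[0,0,0],[0,0,0],[0,0,0],[0,0,0]]'

```text
clock: 14.25
position: [0.5408, 0.2467, 0.0519]
ee_rot: [-2.031, -2.393, 0.007]
force: [-10.6, -1.6, 1.0]
width: 0.302
gripper_force: 40.0
```

```bash
python3 st.py; python3 -c "
from h import *
p=arm.get_image('side');c=proj(p,[.54,.245,.04])[0].astype(int);save('side4.png',cv2.resize(p['frame'][c[1]-45:c[1]+45,c[0]-65:c[0]+65],None,fx=6,fy=6,interpolation=cv2.INTER_CUBIC));plan([0,0,0])"
```

```text
t 14.25 tcp in board mm [3.1  1.56] z 51.93 F board [-10.73   0.15] 0.99 M [-0.1   2.42] -0.02
t 14.3 tcp in board mm [3.11 1.55] z 51.94 F board [-10.83   0.23] 0.47 M [-0.14  2.41] 0.01
t 14.35 tcp in board mm [3.1  1.53] z 51.93 F board [-10.69  -0.16] 2.0 M [-0.07  2.38] -0.02
pos [0.5408 0.2467 0.0519] clock 14.4 toolx [-1.626e-01  9.867e-01 -3.000e-04] tooly [ 0.9867  0.1626 -0.0056] toolz [-0.0055 -0.0012 -1.    ]
F [-10.65  -1.56   0.7 ] w 2.774 gf 40.0 j7 -0.01
delta cm [-15.55 -57.34   5.52]
```

View pics/side4.png

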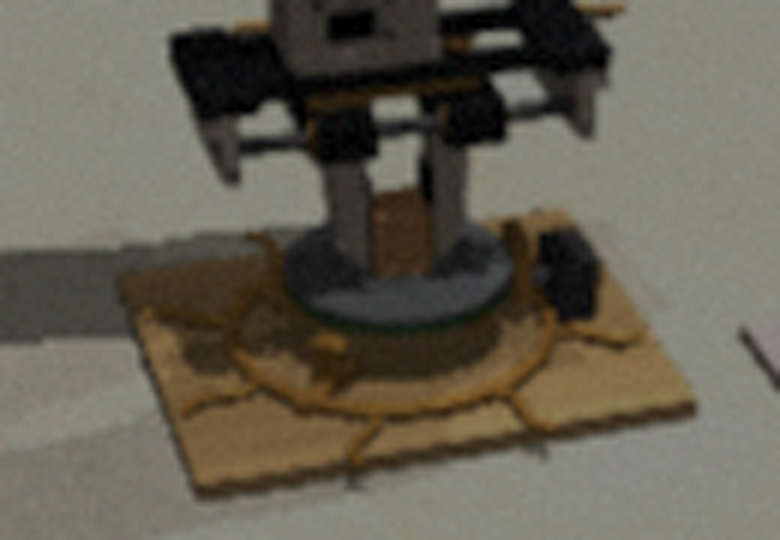

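The mirror is pressed on the clip at about 10.7 N (7.4 mm back), level, above the lips. I'll push to about 10 mm back, then lower a little.

>>> carry_out --claw '[2,2,2,2,2,2]' --delta_pos '[[0,0.1,0],[0,0.1,0],[0,0.07,0],[0,0.03,0],[0,0,0],[0,0,0]]' --angular '[[0,0,0],[0,0,0],[0,0,0],[0,0,0],[0,0,0],[0,0,0]]'

```text
clock: 15.0
position: [0.5429, 0.2471, 0.0517]
ee_rot: [-2.03, -2.392, 0.009]
force: [-14.1, -2.0, 2.2]
width: 0.301
gripper_force: 40.0
```

```bash
python3 st.py
```

```text
t 15.0 tcp in board mm [5.21 1.58] z 51.72 F board [-14.25   0.27] 2.24 M [-0.1   2.96] -0.06
t 15.05 tcp in board mm [5.2  1.55] z 51.68 F board [-13.69   1.08] 2.52 M [-0.14  2.95] -0.04
t 15.1 tcp in board mm [5.18 1.53] z 51.7 F board [-13.    -0.24] 1.59 M [-0.05  2.97] -0.02
```

>>> carry_out --claw '[2,2,2,2,2,2,2,2,2]' --delta_pos '[[0,0,0.1],[0,0,0.1],[0,0,0.1],[0,0,0.1],[0,0,0.1],[0,0,0.1],[0,0,0.1],[0,0,0],[0,0,0]]' --angular '[[0,0,0],[0,0,0],[0,0,0],[0,0,0],[0,0,0],[0,0,0],[0,0,0],[0,0,0],[0,0,0]]'

```text
clock: 16.0
position: [0.5432, 0.2469, 0.0447]
ee_rot: [-2.03, -2.392, 0.009]
force: [-12.6, -1.9, 0.2]
width: 0.306
gripper_force: 40.0
```

```bash
python3 st.py
```

```text
t 16.0 tcp in board mm [5.48 1.34] z 44.66 F board [-12.71   0.15] 0.15 M [-0.17  2.73] 0.04
t 16.05 tcp in board mm [5.53 1.35] z 44.68 F board [-11.03  -0.94] 0.28 M [-0.15  2.76] 0.02
t 16.1 tcp in board mm [5.54 1.35] z 44.69 F board [-12.77  -0.21] 0.33 M [-0.17  2.7 ] -0.03
```

>>> carry_out --claw '[2,2,2,2]' --delta_pos '[[-0.04,0,0],[-0.03,0,0],[0,0,0],[0,0,0]]' --angular '[[0,0,0],[0,0,0],[0,0,0],[0,0,0]]'

```text
clock: 16.5
position: [0.5432, 0.2468, 0.0447]
ee_rot: [-2.029, -2.392, 0.008]
force: [-11.9, -1.2, -0.8]
width: 0.305
gripper_force: 40.0
```

```bash
python3 st.py
```

```text
t 16.5 tcp in board mm [5.42 1.2 ] z 44.67 F board [-11.9    0.73] -0.84 M [0.09 2.71] 0.07
t 16.55 tcp in board mm [5.42 1.2 ] z 44.67 F board [-11.44   1.06] -0.41 M [0.1  2.75] 0.1
t 16.6 tcp in board mm [5.43 1.2 ] z 44.67 F board [-11.93  -0.45] -0.01 M [0.13 2.71] 0.1
```

>>> carry_out --claw '[2,2,2,2,2,2,2,2,2]' --delta_pos '[[0.03,0.04,0],[0,0,0.1],[0,0,0.1],[0,0,0.1],[0,0,0.1],[0,0,0.1],[0,0,0.1],[0,0,0],[0,0,0]]' --angular '[[0,0,0],[0,0,0],[0,0,0],[0,0,0],[0,0,0],[0,0,0],[0,0,0],[0,0,0],[0,0,0]]'

```text
clock: 17.5
position: [0.5431, 0.2467, 0.0385]
ee_rot: [-2.03, -2.392, 0.01]
force: [-12.4, -2.2, -1.1]
width: 0.302
gripper_force: 40.0
```

```bash
python3 st.py
```

```text
t 17.5 tcp in board mm [5.33 1.13] z 38.47 F board [-12.62  -0.15] -1.06 M [-0.06  2.96] -0.03
t 17.55 tcp in board mm [5.38 1.07] z 38.45 F board [-12.96  -0.67] -0.5 M [-0.14  2.95] -0.03
t 17.6 tcp in board mm [5.34 1.08] z 38.47 F board [-12.48  -0.14] 0.38 M [-0.08  2.91] -0.05
```

>>> carry_out --claw '[2,2,2,2,2,2,2]' --delta_pos '[[0,0,0.1],[0,0,0.1],[0,0,0.1],[0,0,0.1],[0,0,0.1],[0,0,0],[0,0,0]]' --angular '[[0,0,0],[0,0,0],[0,0,0],[0,0,0],[0,0,0],[0,0,0],[0,0,0]]'

```text
clock: 18.3
position: [0.543, 0.2466, 0.0334]
ee_rot: [-2.03, -2.392, 0.01]
force: [-13.1, -2.2, 0.3]
width: 0.3
gripper_force: 40.0
```

```bash
python3 st.py
```

```text
t 18.3 tcp in board mm [5.21 1.1 ] z 33.44 F board [-13.26  -0.12] 0.29 M [-0.05  3.1 ] -0.01
t 18.35 tcp in board mm [5.16 1.08] z 33.42 F board [-14.17  -0.94] -0.9 M [-0.08  3.05] 0.05
t 18.4 tcp in board mm [5.17 1.08] z 33.43 F board [-13.56   0.17] -0.65 M [-0.04  3.03] -0.04
```

>>> carry_out --claw '[2,2,2,2,2,2,2,2,2,2]' --delta_pos '[[0,-0.1,0],[0,-0.1,0],[0,-0.1,0],[0,-0.1,0],[0,-0.1,0],[0,-0.1,0],[0,-0.1,0],[0,-0.05,0],[0,0,0],[0,0,0]]' --angular '[[0,0,0],[0,0,0],[0,0,0],[0,0,0],[0,0,0],[0,0,0],[0,0,0],[0,0,0],[0,0,0],[0,0,0]]'

```text
clock: 19.4
position: [0.5376, 0.2457, 0.0338]
ee_rot: [-2.031, -2.393, 0.006]
force: [-6.3, -1.7, -5.3]
width: 0.302
gripper_force: 40.0
```

```bash
python3 st.py
```

```text
t 19.4 tcp in board mm [-0.25  1.04] z 33.78 F board [-6.52 -0.67] -5.32 M [-0.06  1.75] 0.02
t 19.45 tcp in board mm [-0.24  1.03] z 33.78 F board [-6.46 -0.64] -4.28 M [-0.07  1.7 ] 0.03
t 19.5 tcp in board mm [-0.24  1.05] z 33.8 F board [-7.07  0.9 ] -4.07 M [-0.05  1.83] -0.04
```

>>> carry_out --claw '[2,2,2,2,2,2,2,2]' --delta_pos '[[0,-0.1,0],[0,-0.1,0],[0,0,0],[0,0,0.05],[0,0,0.05],[0,0,0.03],[0,0,0],[0,0,0]]' --angular '[[0,0,0],[0,0,0],[0,0,0],[0,0,0],[0,0,0],[0,0,0],[0,0,0],[0,0,0]]'

```text
clock: 20.3
position: [0.5374, 0.2457, 0.0335]
ee_rot: [-2.033, -2.394, 0.001]
force: [-6.2, -1.6, -1.0]
width: 0.302
gripper_force: 40.0
```

```bash
python3 st.py
```

```text
t 20.3 tcp in board mm [-0.43  1.04] z 33.53 F board [-6.34 -0.55] -0.98 M [-0.3   1.46] -0.04
t 20.35 tcp in board mm [-0.42  1.01] z 33.57 F board [-6.07 -0.48] -1.65 M [-0.27  1.37] -0.05
t 20.4 tcp in board mm [-0.4   1.04] z 33.56 F board [-6.4  -0.52] -1.42 M [-0.26  1.38] -0.06
```

>>> carry_out --claw '[2,2,2,2]' --delta_pos '[[0,-0.1,0],[0,-0.05,0],[0,0,0],[0,0,0]]' --angular '[[0,0,0],[0,0,0],[0,0,0],[0,0,0]]'

```text
clock: 20.8
position: [0.5371, 0.2454, 0.0337]
ee_rot: [2.033, 2.394, 0.002]
force: [-0.3, -2.0, -3.1]
width: 0.302
gripper_force: 40.0
```

```bash
python3 st.py
```

```text
t 20.8 tcp in board mm [-0.77  0.86] z 33.69 F board [-0.63 -1.92] -3.08 M [-0.6  0.2] -0.02
t 20.85 tcp in board mm [-0.76  0.83] z 33.68 F board [ 0.18 -2.78] -3.12 M [-0.61  0.13] -0.0
t 20.9 tcp in board mm [-0.76  0.89] z 33.72 F board [ 0.48 -2.11] -3.24 M [-0.65  0.11] -0.0
```

>>> carry_out --claw '[2,2,2,2,2]' --delta_pos '[[-0.07,0,0],[0,0,0.05],[0,0,0.05],[0,0,0],[0,0,0]]' --angular '[[0,0,0],[0,0,0],[0,0,0],[0,0,0],[0,0,0]]'

```text
clock: 21.4
position: [0.5367, 0.2447, 0.0328]
ee_rot: [2.034, 2.394, 0.001]
force: [-2.3, -3.0, 5.6]
width: 0.303
gripper_force: 40.0
```

```bash
python3 st.py; python3 -c "
from h import *
p=arm.get_image('side');c=proj(p,[.54,.245,.04])[0].astype(int);save('side5.png',cv2.resize(p['frame'][c[1]-45:c[1]+45,c[0]-65:c[0]+65],None,fx=6,fy=6,interpolation=cv2.INTER_CUBIC))"
```

```text
t 21.4 tcp in board mm [-1.33  0.2 ] z 32.83 F board [-2.75 -2.57] 5.64 M [-0.77  0.64] -0.02
t 21.45 tcp in board mm [-1.36  0.2 ] z 32.82 F board [-2.57 -3.13] 5.75 M [-0.75  0.67] -0.08
t 21.5 tcp in board mm [-1.36  0.17] z 32.81 F board [-2.93 -4.56] 4.92 M [-0.8   0.73] -0.02
```

View pics/side5.png

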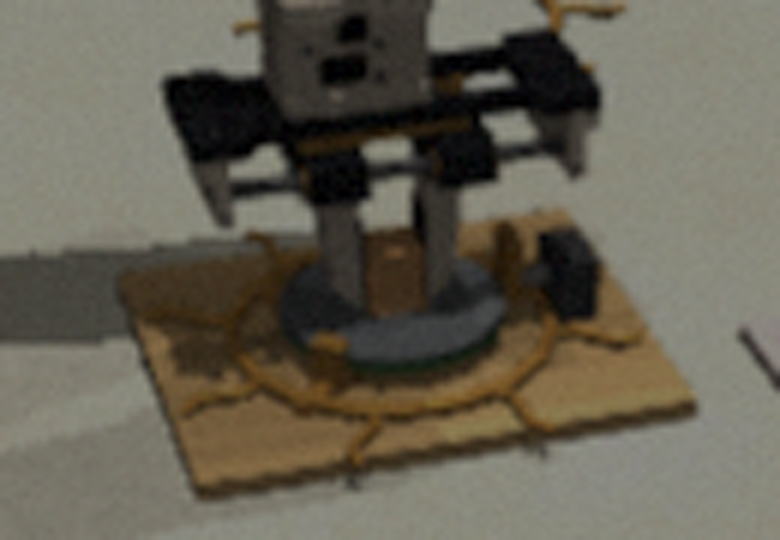

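The mirror is under the hooks and down on the rests: the front hook's lip overlaps the rim at (328,343). I'll ease the residual forces before opening.

>>> carry_out --claw '[2,2,2,2,2]' --delta_pos '[[-0.07,0,0],[0,-0.05,-0.1],[0,0,-0.05],[0,0,0],[0,0,0]]' --angular '[[0,0,0],[0,0,0],[0,0,0],[0,0,0],[0,0,0]]'

```text
clock: 22.05
position: [0.5362, 0.2441, 0.0337]
ee_rot: [2.033, 2.395, 0.0]
force: [2.5, -0.7, -7.7]
width: 0.302
gripper_force: 40.0
```

```bash
python3 st.py
```

```text
t 22.05 tcp in board mm [-1.89 -0.29] z 33.69 F board [ 2.36 -1.09] -7.69 M [-0.5 -0.6] -0.05
t 22.1 tcp in board mm [-1.87 -0.25] z 33.71 F board [ 3.12 -0.8 ] -8.2 M [-0.53 -0.63] 0.02
t 22.15 tcp in board mm [-1.9  -0.26] z 33.73 F board [ 3.07 -1.23] -7.21 M [-0.47 -0.6 ] 0.01
```

>>> carry_out --claw '[2,2,2,2,2]' --delta_pos '[[-0.02,0.03,0.05],[0,0,0.05],[0,0,0],[0,0,0],[0,0,0]]' --angular '[[0,0,0],[0,0,0],[0,0,0],[0,0,0],[0,0,0]]'

```text
clock: 22.65
position: [0.5362, 0.2441, 0.0331]
ee_rot: [-2.033, -2.395, -0.0]
force: [-0.7, -0.7, 0.3]
width: 0.303
gripper_force: 40.0
```

```bash
python3 st.py
```

```text
t 22.65 tcp in board mm [-1.84 -0.29] z 33.07 F board [-0.75 -0.55] 0.27 M [-0.24  0.22] -0.01
t 22.7 tcp in board mm [-1.85 -0.33] z 33.05 F board [-1.31 -0.74] 0.85 M [-0.21  0.24] -0.03
t 22.75 tcp in board mm [-1.83 -0.27] z 33.02 F board [-0.46 -1.11] 0.78 M [-0.23  0.25] 0.05
```

>>> carry_out --claw '[2.6,2.7,2.8,2.9,3.0,3.2,3.5,4,4,4]' --delta_pos '[[0,0,0],[0,0,0],[0,0,0],[0,0,0],[0,0,0],[0,0,0],[0,0,0],[0,0,0],[0,0,0],[0,0,0]]' --angular '[[0,0,0],[0,0,0],[0,0,0],[0,0,0],[0,0,0],[0,0,0],[0,0,0],[0,0,0],[0,0,0],[0,0,0]]' --force 5

```text
clock: 23.75
position: [0.5364, 0.244, 0.033]
ee_rot: [2.033, 2.395, 0.0]
force: [0.4, 0.1, 0.0]
width: 0.435
gripper_force: 0.0
```

```bash
python3 st.py; python3 -c "
from h import *
plan([0,0,0])"
```

```text
t 23.75 tcp in board mm [-1.74 -0.46] z 32.96 F board [0.37 0.02] 0.01 M [-0.01  0.08] -0.01
t 23.8 tcp in board mm [-1.76 -0.51] z 32.95 F board [-0.35 -0.28] 0.61 M [-0.09  0.03] 0.02
t 23.85 tcp in board mm [-1.77 -0.48] z 32.94 F board [0.81 0.13] 1.23 M [-0.04  0.01] -0.0
pos [0.5363 0.2439 0.0329] clock 23.85 toolx [-0.1622  0.9868  0.    ] tooly [9.868e-01 1.622e-01 1.000e-04] toolz [ 0.  0. -1.]
F [0.78 0.26 1.23] w 3.984 gf 0.0 j7 0.01
delta cm [-15.37 -56.88   3.29]
```

Released. I'll rise clear, then check the fit.

>>> carry_out --claw '[4,4,4,4,4,4,4,4,4,4]' --delta_pos '[[0,0,-0.5],[0,0,-1],[0,0,-2],[0,0,-3],[0,0,-4],[0,0,-4],[3,0,-4],[4,0,0],[0,0,0],[0,0,0]]' --angular '[[0,0,0],[0,0,0],[0,0,0],[0,0,0],[0,0,0],[0,0,0],[0,0,0],[0,0,0],[0,0,0],[0,0,0]]'

```text
clock: 24.85
position: [0.5244, 0.3141, 0.2185]
ee_rot: [-2.03, -2.397, -0.001]
force: [-0.1, -0.5, -0.5]
width: 0.436
gripper_force: 0.0
```

```bash
python3 - <<'E'
from h import *
w=arm.get_image('wrist');p=arm.get_image('side')
c=proj(p,[.54,.245,.03])[0].astype(int);A=cv2.resize(p['frame'][c[1]-40:c[1]+40,c[0]-60:c[0]+60],(600,400),interpolation=cv2.INTER_CUBIC)
q=proj(w,[.537,.245,.03])[0].astype(int);print(q);B=w['frame'][max(0,q[1]-100):q[1]+100,max(0,q[0]-120):q[0]+120];B=cv2.resize(B,(480,int(480*B.shape[0]/B.shape[1])))
B=cv2.copyMakeBorder(B,0,max(0,400-B.shape[0]),0,0,0)[:400]
save('final.png',cv2.resize(np.hstack([A,B]),None,fx=.74,fy=.74))
for r in arm.place_of('mirror',w)[:2]: print(r['conf'],np.round(at_z(w,px(r['centre']),.022),4))
E
```

```text
[320 229]
0.84 [0.54   0.2461 0.022 ]
```

View pics/final.png

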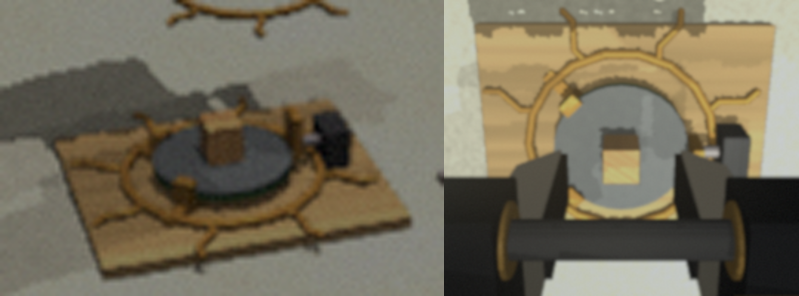

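The mirror lies flat, with both hook lips over its rim (at (570,103) and (572,197) in the right half) and the clip at its +x side. The gripper is clear, so I'm handing in.

```bash
python3 -c "
from h import *
print(arm.sign_off())"
```

```text
the job is handed in; nothing more can be done
None
```

The mirror looks seated in the frame, flat on its rests under both hooks and against the clip. The gripper has let go, and I handed the job in at about 25 s of the 72 s limit; the hand-in gave no verdict.

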